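# Pack the screw tin under the dowel tin

## Task

The three small metal tins on the bench look alike, but one is full of steel screws and much heavier than the other two, which hold wooden dowels: heft them to find out which it is. First stand the heavy tin in the plywood crate, upright on its floor; then stack one of the light tins upright and squarely on top of it. Leave the remaining light tin out of the crate, standing upright on the bench.

Things in the scene. Friction and masses are not known exactly. Their poses are not given: they have to be found in the camera images.
- tin_a: one of three outwardly identical round tins of bare metal with a slip lid, 56 mm in diameter and 60 mm tall, flat on top and bottom, standing upright on the bench; origin at the centre of its underside, z up along its axis. One of the three, any of them, is full of steel screws and weighs about 0.7 kg (0.64 to 0.77); the other two hold wooden dowels and weigh about 0.2 kg (0.18 to 0.24)
- tin_b: another of the three outwardly identical round tins of bare metal with a slip lid, 56 mm in diameter and 60 mm tall, flat on top and bottom, standing upright on the bench; origin at the centre of its underside, z up along its axis. One of the three, any of them, is full of steel screws and weighs about 0.7 kg (0.64 to 0.77); the other two hold wooden dowels and weigh about 0.2 kg (0.18 to 0.24)
- tin_c: another of the three outwardly identical round tins of bare metal with a slip lid, 56 mm in diameter and 60 mm tall, flat on top and bottom, standing upright on the bench; origin at the centre of its underside, z up along its axis. One of the three, any of them, is full of steel screws and weighs about 0.7 kg (0.64 to 0.77); the other two hold wooden dowels and weigh about 0.2 kg (0.18 to 0.24)
- crate: low open-topped plywood crate fixed to the bench, empty, 200 mm (its x) by 240 mm (its y) outside and 55 mm tall, walls and floor 9 mm thick, so that the inside measures 182 by 222 mm; a wooden block 14 mm square fills each inside corner, up to the rim; origin at the centre of its underside on the bench, z up. The inner floor lies 9 mm above the origin
Mind the look-alikes: they are no part of the job. Leave any orange, purple or red look-alike of the tin_a alone.

How it is judged:
On the way:
1. the heavy tin stands upright on the crate's floor, let go, with no other tin in the crate ((((x of tin_a in the frame of crate between -0.1 and 0.1 m and y of tin_a in the frame of crate between -0.12 and 0.12 m and z of tin_a in the frame of crate between 0.005 and 0.013 m and angle between tin_a's own z axis and vertical below 0.17 rad and linear speed of tin_a below 0.02 m/s and contact force between the fingers and tin_a below 0.2 N and contact force between tin_a and crate above 4.4 N) and not (x of tin_b in the frame of crate between -0.1 and 0.1 m and y of tin_b in the frame of crate between -0.12 and 0.12 m and z of tin_b in the frame of crate below 0.09 m) and not (x of tin_c in the frame of crate between -0.1 and 0.1 m and y of tin_c in the frame of crate between -0.12 and 0.12 m and z of tin_c in the frame of crate below 0.09 m)) or ((x of tin_b in the frame of crate between -0.1 and 0.1 m and y of tin_b in the frame of crate between -0.12 and 0.12 m and z of tin_b in the frame of crate between 0.005 and 0.013 m and angle between tin_b's own z axis and vertical below 0.17 rad and linear speed of tin_b below 0.02 m/s and contact force between the fingers and tin_b below 0.2 N and contact force between tin_b and crate above 4.4 N) and not (x of tin_a in the frame of crate between -0.1 and 0.1 m and y of tin_a in the frame of crate between -0.12 and 0.12 m and z of tin_a in the frame of crate below 0.09 m) and not (x of tin_c in the frame of crate between -0.1 and 0.1 m and y of tin_c in the frame of crate between -0.12 and 0.12 m and z of tin_c in the frame of crate below 0.09 m)) or ((x of tin_c in the frame of crate between -0.1 and 0.1 m and y of tin_c in the frame of crate between -0.12 and 0.12 m and z of tin_c in the frame of crate between 0.005 and 0.013 m and angle between tin_c's own z axis and vertical below 0.17 rad and linear speed of tin_c below 0.02 m/s and contact force between the fingers and tin_c below 0.2 N and contact force between tin_c and crate above 4.4 N) and not (x of tin_a in the frame of crate between -0.1 and 0.1 m and y of tin_a in the frame of crate between -0.12 and 0.12 m and z of tin_a in the frame of crate below 0.09 m) and not (x of tin_b in the frame of crate between -0.1 and 0.1 m and y of tin_b in the frame of crate between -0.12 and 0.12 m and z of tin_b in the frame of crate below 0.09 m)))), for 0.2 s.
At the end, for the whole second after the job is handed in: the heavy tin stands upright (within 10 degrees) on the crate's floor, one light tin stands upright on its lid with the two axes within 15 mm of each other, the remaining light tin stands upright on the bench outside the crate, and all three are released and at rest ((((x of tin_a in the frame of crate between -0.1 and 0.1 m and y of tin_a in the frame of crate between -0.12 and 0.12 m and z of tin_a in the frame of crate between 0.005 and 0.013 m and angle between tin_a's own z axis and vertical below 0.17 rad and linear speed of tin_a below 0.02 m/s and contact force between the fingers and tin_a below 0.2 N and contact force between tin_a and crate above 6.2 N) and horizontal distance between tin_b and tin_a below 0.015 m and z of tin_b in the frame of tin_a between 0.056 and 0.064 m and contact force between tin_b and tin_a below 4.4 N and angle between each of tin_b, tin_c's own z axis and vertical below 0.17 rad and linear speed of each of tin_b, tin_c below 0.02 m/s and contact force between the fingers and tin_b below 0.2 N and contact force between the fingers and tin_c below 0.2 N and height (world z) of tin_c between -0.005 and 0.005 m) or ((x of tin_a in the frame of crate between -0.1 and 0.1 m and y of tin_a in the frame of crate between -0.12 and 0.12 m and z of tin_a in the frame of crate between 0.005 and 0.013 m and angle between tin_a's own z axis and vertical below 0.17 rad and linear speed of tin_a below 0.02 m/s and contact force between the fingers and tin_a below 0.2 N and contact force between tin_a and crate above 6.2 N) and horizontal distance between tin_c and tin_a below 0.015 m and z of tin_c in the frame of tin_a between 0.056 and 0.064 m and contact force between tin_c and tin_a below 4.4 N and angle between each of tin_c, tin_b's own z axis and vertical below 0.17 rad and linear speed of each of tin_c, tin_b below 0.02 m/s and contact force between the fingers and tin_c below 0.2 N and contact force between the fingers and tin_b below 0.2 N and height (world z) of tin_b between -0.005 and 0.005 m) or ((x of tin_b in the frame of crate between -0.1 and 0.1 m and y of tin_b in the frame of crate between -0.12 and 0.12 m and z of tin_b in the frame of crate between 0.005 and 0.013 m and angle between tin_b's own z axis and vertical below 0.17 rad and linear speed of tin_b below 0.02 m/s and contact force between the fingers and tin_b below 0.2 N and contact force between tin_b and crate above 6.2 N) and horizontal distance between tin_a and tin_b below 0.015 m and z of tin_a in the frame of tin_b between 0.056 and 0.064 m and contact force between tin_a and tin_b below 4.4 N and angle between each of tin_a, tin_c's own z axis and vertical below 0.17 rad and linear speed of each of tin_a, tin_c below 0.02 m/s and contact force between the fingers and tin_a below 0.2 N and contact force between the fingers and tin_c below 0.2 N and height (world z) of tin_c between -0.005 and 0.005 m) or ((x of tin_b in the frame of crate between -0.1 and 0.1 m and y of tin_b in the frame of crate between -0.12 and 0.12 m and z of tin_b in the frame of crate between 0.005 and 0.013 m and angle between tin_b's own z axis and vertical below 0.17 rad and linear speed of tin_b below 0.02 m/s and contact force between the fingers and tin_b below 0.2 N and contact force between tin_b and crate above 6.2 N) and horizontal distance between tin_c and tin_b below 0.015 m and z of tin_c in the frame of tin_b between 0.056 and 0.064 m and contact force between tin_c and tin_b below 4.4 N and angle between each of tin_c, tin_a's own z axis and vertical below 0.17 rad and linear speed of each of tin_c, tin_a below 0.02 m/s and contact force between the fingers and tin_c below 0.2 N and contact force between the fingers and tin_a below 0.2 N and height (world z) of tin_a between -0.005 and 0.005 m) or ((x of tin_c in the frame of crate between -0.1 and 0.1 m and y of tin_c in the frame of crate between -0.12 and 0.12 m and z of tin_c in the frame of crate between 0.005 and 0.013 m and angle between tin_c's own z axis and vertical below 0.17 rad and linear speed of tin_c below 0.02 m/s and contact force between the fingers and tin_c below 0.2 N and contact force between tin_c and crate above 6.2 N) and horizontal distance between tin_a and tin_c below 0.015 m and z of tin_a in the frame of tin_c between 0.056 and 0.064 m and contact force between tin_a and tin_c below 4.4 N and angle between each of tin_a, tin_b's own z axis and vertical below 0.17 rad and linear speed of each of tin_a, tin_b below 0.02 m/s and contact force between the fingers and tin_a below 0.2 N and contact force between the fingers and tin_b below 0.2 N and height (world z) of tin_b between -0.005 and 0.005 m) or ((x of tin_c in the frame of crate between -0.1 and 0.1 m and y of tin_c in the frame of crate between -0.12 and 0.12 m and z of tin_c in the frame of crate between 0.005 and 0.013 m and angle between tin_c's own z axis and vertical below 0.17 rad and linear speed of tin_c below 0.02 m/s and contact force between the fingers and tin_c below 0.2 N and contact force between tin_c and crate above 6.2 N) and horizontal distance between tin_b and tin_c below 0.015 m and z of tin_b in the frame of tin_c between 0.056 and 0.064 m and contact force between tin_b and tin_c below 4.4 N and angle between each of tin_b, tin_a's own z axis and vertical below 0.17 rad and linear speed of each of tin_b, tin_a below 0.02 m/s and contact force between the fingers and tin_b below 0.2 N and contact force between the fingers and tin_a below 0.2 N and height (world z) of tin_a between -0.005 and 0.005 m))); the robot touches nothing.
It also fails if it takes over 72 s, if anything falls off the work surface, if the arm or the gripper's body presses on something with over 40 N, if the wrist force passes 120 N, or if a joint passes its speed limit or range.

## Robot

A 6-joint arm with a two-finger parallel gripper is mounted at the origin on the work surface. World frame = base frame: x ahead of the robot, y to its left, z up, the work surface at z = 0. Lengths are in m, angles in rad, forces in N, time in s.
With the tool pointing down it reaches from about 0.4 to 0.925 m from the base axis. Payload 12.5 kg.
Tool frame: the origin (TCP) lies on the centre line of the jaws, within the pads' length; the fingertips stand 22 mm ahead of it and the grasp point (between the pads) lies 3 mm ahead of it; y points along the fingers, z is the direction in which the jaws open and shut, and the axes are right-handed (so a half turn about y gives the same grasp; the last joint's range is limited). The gripper opens to 95 mm and grips with 3 to 60 N. Pads are 20 mm wide; open, the fingers measure 119 mm over their backs; the gripper's body (75 mm by 180 mm) begins 59 mm behind the grasp point.
Start: joints at [-1.388, 0.491, 1.559, -0, 1.092, -0.106], TCP at [0.178, -0.599, 0.237] pointing down, gripper open.
Joint ranges: [-3.1, 3.1], [-0.84, 2.19], [0.05, 2.79], [-1.13, 4.28], [0.06, 2.93], [-2.69, 2.69]. Speed limits (rad/s): [2.22, 2.22, 2.79, 3.14, 3.14, 3.14].

## Interface

Orientations are given as a unit quaternion [w, x, y, z].
In Python, from station import arm gives the robot as it stands. The module is installed in compiled form; this text tells all that it offers.
- The arm moves only by the tool apply_moves, never from a script. Its arguments are lists of equal length, an entry for each row: "hand": the finger opening in mm, from 0 to 95.1; "dp": the shift along the tool's x, y, z in mm, a list of three; "roll": the turn about the tool's y in rad. A call has exactly 5 rows; each row shifts and turns the pose as measured when the row begins, along the tool's axes as they then stand; what a row does not reach is not made up. A row lasts 1/8 s, in which the tool goes at most 62.5 mm and 10.7 degrees, less where a joint would pass 70% of its speed; a pose out of reach is approached as far as the arm can. A call is refused whole if a number of a shift passes 62.5 or a number of a turn 0.188, either way. A call with a gripper value outside its range is refused whole. The fingers move at their own pace and stop on an object; the grip force is fixed at half the most. Time passes only in rows, so rows that do not move let the fingers close, or fill a call up. It gives the time, the measured TCP pose, the force and the opening at its end, in the units of the state.
- arm.get_state(): the state, without advancing time (a new reading comes with each control period).
- arm.capture(name): name is "scene" or "top" or "wrist"; returns a dict with "frame" (480x640x3 uint8, red, green, blue), "vertical_fov" (degrees; the focal length in pixels is half the picture's height over the tangent of half this angle, whatever the lens; pixels are square), "cx", "cy" (the principal point, pixels), "dist_coeffs" ([k1, k2, p1, p2, k3] as OpenCV has them; the pictures are not rectified), "T" (4x4, takes a point from camera to world coordinates). Camera axes: x right, y down, z forward; pixel columns grow to the right and rows downward; lengths in m; the calibration is good to about 2 mm. A picture is of the moment at which its call begins. There is no depth.
- arm.sign_off(): hands the job in, once; it reports no verdict.
The state is a dict: "time_s": time; "joint_pos": joint angles; "joint_velocities": joint speeds; "joint_efforts": joint torques, N m; "eef_pos": TCP position; "ee_rot": TCP orientation; "force": force on the tool from outside, world axes, zero at the start; "ft_torque": the same for the moment, N m; "gripper_width": finger opening in m.
Only numpy, scipy, OpenCV 4.12 (cv2) and the standard library are available. Lean on these libraries where they do the work, as an engineer would, in place of code of your own. Each camera call takes 0.05 s, during which the arm holds its last target.

## Working session

There is one attempt and no reset: what is moved stays moved. The work goes in short steps, Python scripts to look and compute and a tool call to move; the robot and the scene stay as the last step left them, time stands still between calls to the robot, and variables do not carry over. Pictures are saved under pics/ and viewed, and the job is handed in when it is done.

Besides the shell and the picture viewer there is one more tool, called after "Call:" as name([rows], argument=value, ...), one row to a line, values as JSON. apply_moves: Moves the arm, as the interface text tells. Its arguments: {"type":"object","properties":{"hand":{"type":"array","items":{"type":"number"}},"dp":{"type":"array","items":{"type":"array","items":{"type":"number"}}},"roll":{"type":"array","items":{"type":"number"}}},"required":["hand","dp","roll"]}

```bash
mkdir -p pics; python3 - <<'E'
from station import arm
import cv2
for n in ("scene","top"):
    c=arm.capture(n); cv2.imwrite(f"pics/{n}0.png",c["frame"][:,:,::-1]); print(n,c["vertical_fov"],c["cx"],c["cy"],c["dist_coeffs"],c["T"])
s=arm.get_state(); print(s)
E
```

```text
scene 56.93455054850202 310.8774754928895 241.34917789077576 [-0.03764394  0.          0.          0.          0.        ] [[-0.70292498  0.59852764 -0.38426701  0.79036165]
 [ 0.71120393  0.58443963 -0.39066518  0.32174102]
 [-0.00924304 -0.54790052 -0.83649243  0.71768356]
 [ 0.          0.          0.          1.        ]]
top 55.31105381904011 308.31259886425386 232.3043774427632 [0.01799005 0.         0.         0.         0.        ] [[ 0.02006953 -0.99710842  0.07329402  0.41197002]
 [-0.99925571 -0.02242017 -0.03139061  0.03262084]
 [ 0.0329431  -0.07260947 -0.99681624  0.90000163]
 [ 0.          0.          0.          1.        ]]
{'time_s': 0.1, 'joint_pos': array([-1.38758987e+00,  4.91466625e-01,  1.55938777e+00,  1.38677313e-05,
        1.09168800e+00, -1.05587627e-01]), 'joint_velocities': array([-0.00083392, -0.00163234, -0.00183152,  0.00032539, -0.00151984,
       -0.00011658]), 'joint_efforts': array([ 4.49290223e-03, -6.13621616e+01, -2.58606702e+01,  6.94480771e-02,
        4.70347248e-02, -4.02344551e-05]), 'eef_pos': array([ 0.17799502, -0.59891945,  0.23614071]), 'ee_rot': array([ 0.10173874, -0.10175611,  0.70008376, -0.69941236]), 'force': array([ 0.45753962, -0.26973399,  0.2202947 ]), 'ft_torque': array([ 0.00667719,  0.04761118, -0.06244182]), 'gripper_width': 0.09507693126023109}
```

View pics/scene0.png

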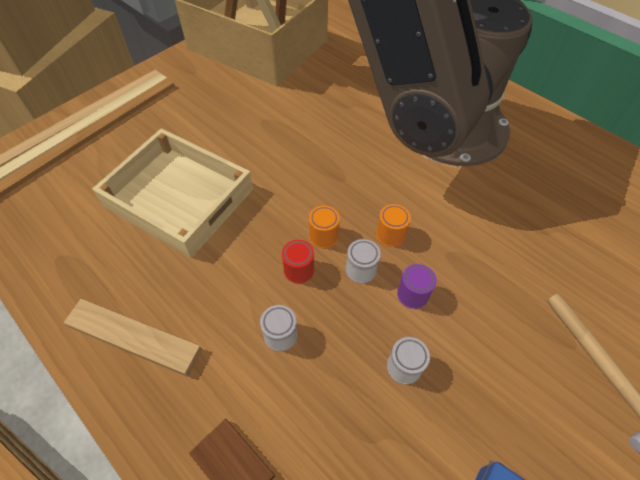

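View pics/top0.png

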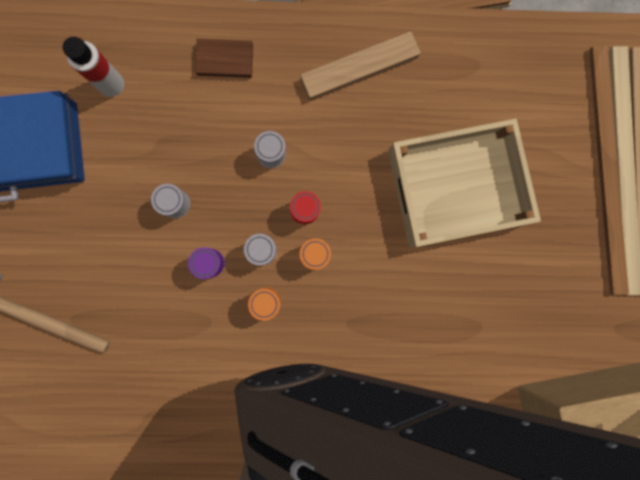

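The grey metal tins' lids are at about (270,147), (168,200) and (260,249) in the top view. The orange, red and purple ones are look-alikes. The crate is centred near (466,183). Next I measure positions and confirm with a crop.

```bash
cat > h.py <<'E'
import numpy as np, cv2
from station import arm
from scipy.spatial.transform import Rotation as R
def K(c):
    f=240/np.tan(np.radians(c["vertical_fov"])/2); return np.array([[f,0,c["cx"]],[0,f,c["cy"]],[0,0,1]])
def ray(c,uv,z):
    uv=np.array(uv,float).reshape(-1,1,2); n=cv2.undistortPoints(uv,K(c),np.array(c["dist_coeffs"],float))[:,0]
    T=np.array(c["T"]); d=np.c_[n,np.ones(len(n))]@T[:3,:3].T; o=T[:3,3]
    return o+d*((z-o[2])/d[:,2])[:,None]
def proj(c,P):
    T=np.linalg.inv(np.array(c["T"])); P=np.array(P,float).reshape(-1,3)
    return cv2.projectPoints(P,cv2.Rodrigues(T[:3,:3])[0],T[:3,3],K(c),np.array(c["dist_coeffs"],float))[0][:,0]
def tool():
    s=arm.get_state(); q=s["ee_rot"]; return s,R.from_quat([q[1],q[2],q[3],q[0]]).as_matrix()
def goto(P,yaw=None):
    """report dp mm for TCP to P; roll to bring tool z to direction yaw (mod pi)"""
    s,M=tool(); d=M.T@(np.array(P)-s["eef_pos"])*1000
    print("t",round(s["time_s"],2),"tcp",s["eef_pos"].round(4),"dp",d.round(1),"F",s["force"].round(2),"w",round(s["gripper_width"],4))
    print(" tool x",M[:,0].round(3),"y",M[:,1].round(3),"z",M[:,2].round(3))
def save(c,n,box=None,k=1):
    f=c["frame"][:,:,::-1]
    if box: f=f[box[1]:box[3],box[0]:box[2]]
    cv2.imwrite(f"pics/{n}.png",cv2.resize(f,None,fx=k,fy=k,interpolation=cv2.INTER_CUBIC))
E
python3 - <<'E'
from h import *
for n in ("top","scene"):
    c=arm.capture(n); f=c["frame"]
    hsv=cv2.cvtColor(f,cv2.COLOR_RGB2HSV)
    m=((hsv[...,1]<55)&(hsv[...,2]>90)).astype(np.uint8)
    m=cv2.morphologyEx(m,cv2.MORPH_CLOSE,np.ones((5,5)))
    m=cv2.morphologyEx(m,cv2.MORPH_OPEN,np.ones((5,5)))
    for k in cv2.findContours(m,0,2)[0]:
        if 300<cv2.contourArea(k)<3000:
            e=cv2.fitEllipse(k); print(n,cv2.contourArea(k),cv2.boundingRect(k),np.round(e[0]),ray(c,e[0],.06).round(4))
    if n=="top":
        print(ray(c,[[270,147],[168,200],[260,249]],.06).round(4))
        print("crate rim",ray(c,[[392,145],[517,121],[539,219],[415,246]],.055).round(4))
        save(c,"crop1",(130,110,340,330),2.7); save(c,"crop2",(370,100,560,260),4)
    else: save(c,"crop3",(80,110,460,400),2)
goto([0.5,0,.2])
E
```

```text
top 759.0 (244, 234, 32, 31) [259. 249.] [[0.4405 0.0949 0.06  ]]
top 903.0 (151, 184, 39, 32) [169. 200.] [[0.5274 0.2618 0.06  ]]
top 763.0 (254, 131, 31, 33) [270. 147.] [[0.6307 0.0799 0.06  ]]
top 1331.0 (511, 0, 129, 13) [620.   6.] [[ 0.9255 -0.5872  0.06  ]]
[[0.6311 0.0806 0.06  ]
 [0.5271 0.2639 0.06  ]
 [0.4411 0.0939 0.06  ]]
crate rim [[ 0.6427 -0.1486  0.055 ]
 [ 0.6955 -0.3872  0.055 ]
 [ 0.5089 -0.4268  0.055 ]
 [ 0.453  -0.1929  0.055 ]]
scene 1446.5 (387, 337, 43, 47) [408. 360.] [[0.5382 0.2705 0.06  ]]
scene 1279.5 (260, 305, 37, 46) [279. 327.] [[0.6387 0.0924 0.06  ]]
scene 1129.0 (346, 240, 34, 43) [362. 260.] [[0.4543 0.1052 0.06  ]]
scene 1721.0 (541, 0, 99, 44) [623.  25.] [[-0.596   0.1273  0.06  ]]
t 0.2 tcp [ 0.178  -0.599   0.2363] dp [-479.3   36.6 -482.5] F [ 0.05 -0.02  0.98] w 0.0953
 tool x [-0.959 -0.285 -0.   ] y [-0.     0.001 -1.   ] z [ 0.285 -0.959 -0.001]
```

View pics/crop1.png

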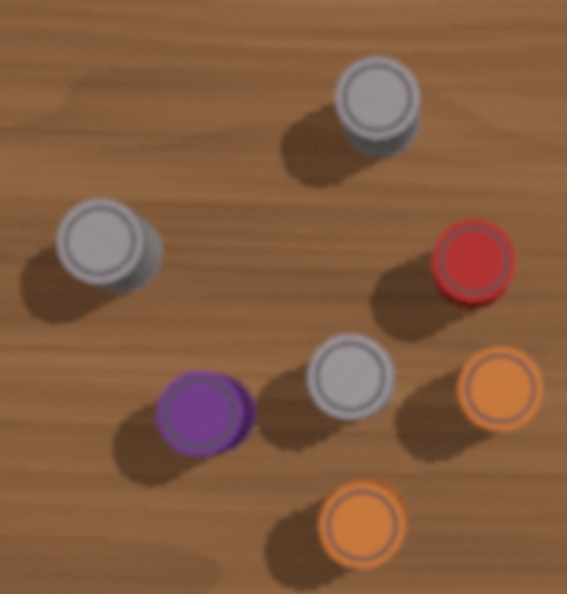

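View pics/crop2.png

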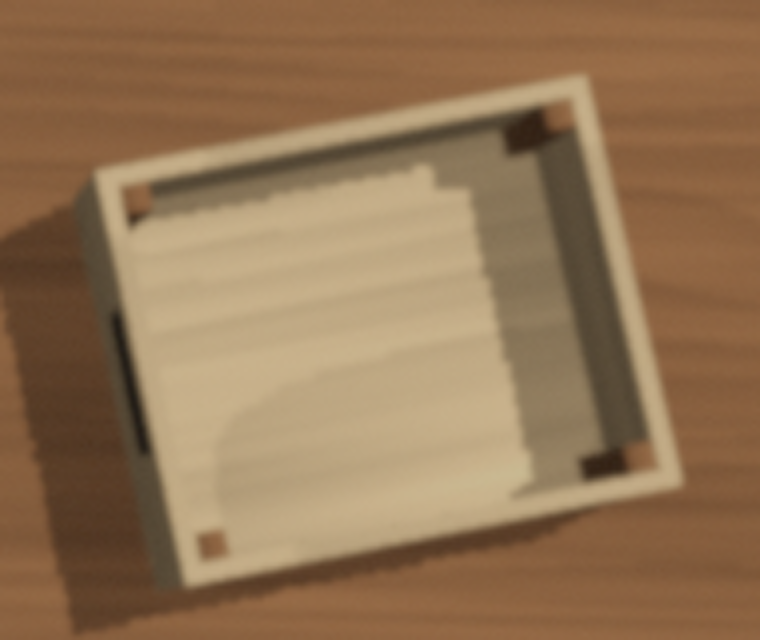

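```bash
python3 - <<'E'
from h import *
c=arm.capture("top")
print("top",ray(c,[[269.6,146.3],[167,199.6],[259.6,249.6]],.06).round(4)[:,:2].tolist())
r=ray(c,[[394.25,143],[516.5,118.75],[540.75,221.25],[416.25,246.5]],.055)
print("crate",r.round(3).tolist(),r.mean(0))
c=arm.capture("scene")
f=c["frame"]; hsv=cv2.cvtColor(f,cv2.COLOR_RGB2HSV)
print("scene",ray(c,[[279,320.5],[409.5,355],[363,252.5]],.06).round(4)[:,:2].tolist())
save(c,"crop4",(250,230,440,390),4)
goto([.630,.08,.15])
E
```

```text
top [[0.6324, 0.0814], [0.5278, 0.2657], [0.44, 0.0946]]
crate [[0.647, -0.153, 0.055], [0.7, -0.386, 0.055], [0.505, -0.43, 0.055], [0.452, -0.195, 0.055]] [ 0.57584778 -0.29109136  0.055     ]
scene [[0.6309, 0.0842], [0.5305, 0.2675], [0.4412, 0.0961]]
t 0.3 tcp [ 0.178  -0.599   0.2364] dp [-626.7   86.6 -522.2] F [-0.12 -0.63 -0.  ] w 0.0951
 tool x [-0.959 -0.285 -0.   ] y [-0.  0. -1.] z [ 0.285 -0.959 -0.   ]
```

View pics/crop4.png

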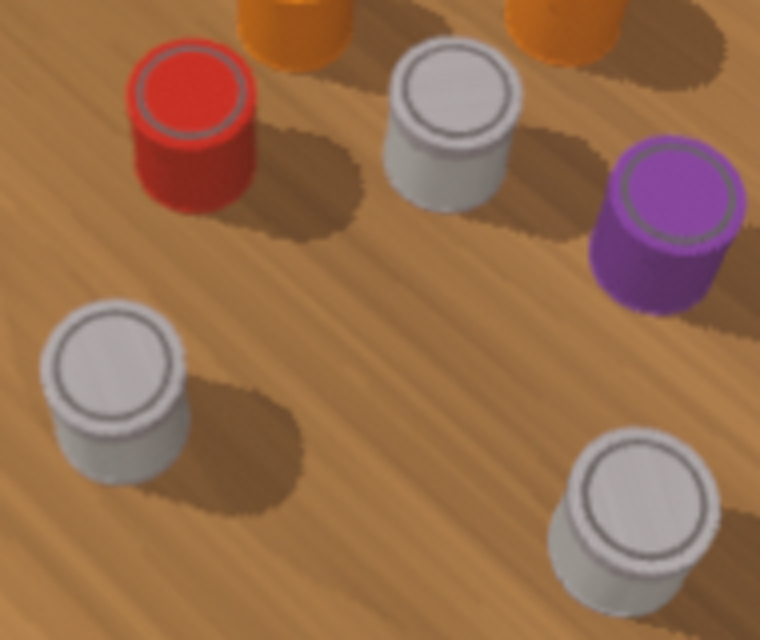

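The crop confirms three bare-metal tins: A ≈ (0.6315, 0.083), B ≈ (0.529, 0.2665) and C ≈ (0.4405, 0.0955). The crate centre is ≈ (0.576, -0.291), and its rim sides measure 200 × 239 mm, which matches the description. I'm going to tin A first.

Call:
apply_moves([
  [-60, 0, -50],
  [-60, 0, -50],
  [-60, 0, -50],
  [-60, 0, -50],
  [-60, 0, -50],
], hand=[95, 95, 95, 95, 95], roll=[0, 0, 0, 0, 0])

```text
time_s: 0.92
eef_pos: [0.3523, -0.3375, 0.2358]
ee_rot: [-0.1, 0.099, -0.7, 0.7]
force: [1.0, -0.5, 0.1]
gripper_width: 0.0954
```

```bash
python3 -c "
from h import *
goto([.6315,.083,.13])"
```

```text
t 0.93 tcp [ 0.3523 -0.3375  0.2358] dp [-385.2  105.8 -326.2] F [ 1.04 -0.52  0.06] w 0.0954
 tool x [-0.96  -0.278 -0.   ] y [ 0.001 -0.    -1.   ] z [ 0.278 -0.96   0.001]
```

Call:
apply_moves([
  [-60, 10, -50],
  [-60, 10, -50],
  [-60, 10, -50],
  [-60, 10, -50],
  [-60, 10, -50],
], hand=[95, 95, 95, 95, 95], roll=[0, 0, 0, 0, 0])

```text
time_s: 1.55
eef_pos: [0.5257, -0.08, 0.1974]
ee_rot: [-0.101, 0.098, -0.699, 0.701]
force: [0.8, -1.6, 0.3]
gripper_width: 0.0949
```

```bash
python3 -c "
from h import *
goto([.6315,.083,.13])"
```

```text
t 1.55 tcp [ 0.5257 -0.08    0.1974] dp [-146.7   67.3 -127.5] F [ 0.76 -1.56  0.28] w 0.0949
 tool x [-0.961 -0.278 -0.003] y [ 0.004 -0.003 -1.   ] z [ 0.278 -0.961  0.004]
```

Call:
apply_moves([
  [-45, 18, -40],
  [-45, 18, -40],
  [-40, 15, -35],
  [-20, 10, -20],
  [0, 0, 0],
], hand=[95, 95, 95, 95, 95], roll=[0, 0, 0, 0, 0])

```text
time_s: 2.17
eef_pos: [0.6341, 0.0972, 0.1347]
ee_rot: [-0.103, 0.099, -0.698, 0.701]
force: [-0.3, -0.0, 0.0]
gripper_width: 0.0947
```

```bash
python3 -c "
from h import *
goto([.6315,.083,.037])
c=arm.capture('wrist'); save(c,'w1'); print(proj(c,[.6315,.083,.06]), c['T'])"
```

```text
t 2.17 tcp [0.6341 0.0972 0.1347] dp [ 6.8 97.7 12.4] F [-0.34 -0.04  0.01] w 0.0947
 tool x [-0.959 -0.283 -0.004] y [ 0.005 -0.003 -1.   ] z [ 0.283 -0.959  0.005]
[[342.04867545 268.60766567]] [[ 0.28223466 -0.91697338 -0.28196349  0.71400383]
 [-0.95933425 -0.26834863 -0.08756036  0.12198366]
 [ 0.00462601  0.2952098  -0.95542125  0.28273338]
 [ 0.          0.          0.          1.        ]]
```

View pics/w1.png

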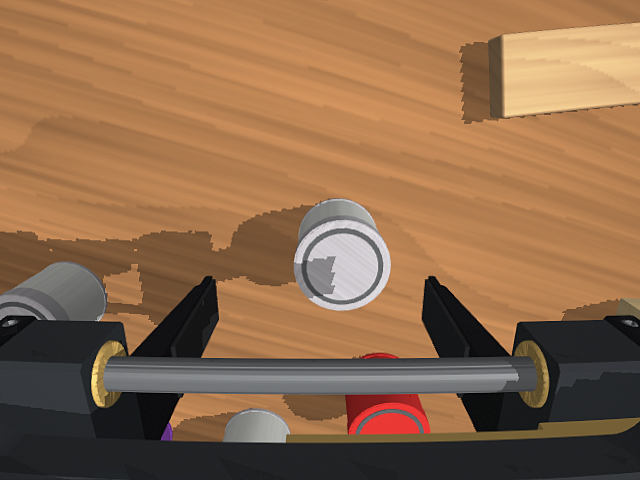

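The wrist view shows tin A's lid at (342,266), and the prediction was (342,268). Position confirmed, so I descend.

Call:
apply_moves([
  [6, 0, 12],
  [0, 20, 0],
  [0, 25, 0],
  [0, 15, 0],
  [0, 0, 0],
], hand=[95, 95, 95, 95, 95], roll=[0, 0, 0, 0, 0])

```text
time_s: 2.85
eef_pos: [0.6308, 0.0743, 0.0773]
ee_rot: [-0.101, 0.096, -0.698, 0.702]
force: [0.5, 0.1, 0.2]
gripper_width: 0.0954
```

```bash
python3 -c "
from h import *
goto([.6315,.083,.037])"
```

```text
t 2.85 tcp [0.6308 0.0743 0.0773] dp [-2.7 40.3 -8.4] F [0.53 0.11 0.16] w 0.0954
 tool x [-0.961 -0.276 -0.007] y [ 0.009 -0.004 -1.   ] z [ 0.276 -0.961  0.006]
```

Call:
apply_moves([
  [-2, 0, -6],
  [0, 15, 0],
  [0, 18, 0],
  [0, 5, 0],
  [0, 0, 0],
], hand=[95, 95, 95, 95, 95], roll=[0, 0, 0, 0, 0])

```text
time_s: 3.48
eef_pos: [0.632, 0.0806, 0.0381]
ee_rot: [-0.102, 0.095, -0.698, 0.702]
force: [-0.0, -0.2, -0.2]
gripper_width: 0.095
```

```bash
python3 -c "
from h import *
goto([.6315,.083,.037])"
```

```text
t 3.48 tcp [0.632  0.0806 0.0381] dp [-0.2  1.1 -2.4] F [-0.04 -0.24 -0.23] w 0.095
 tool x [-0.961 -0.276 -0.009] y [ 0.011 -0.004 -1.   ] z [ 0.276 -0.961  0.007]
```

Call:
apply_moves([
  [0, 0, 0],
  [0, 0, 0],
  [0, 0, 0],
  [0, 0, 0],
  [0, 0, 0],
], hand=[40, 40, 40, 40, 40], roll=[0, 0, 0, 0, 0])

```text
time_s: 4.1
eef_pos: [0.6324, 0.0807, 0.0391]
ee_rot: [-0.103, 0.094, -0.698, 0.702]
force: [0.1, 0.2, -2.1]
gripper_width: 0.055
```

Call:
apply_moves([
  [0, -8, 0],
  [0, -15, 0],
  [0, -10, 0],
  [0, 0, 0],
  [0, 0, 0],
], hand=[40, 40, 40, 40, 40], roll=[0, 0, 0, 0, 0])

```text
time_s: 4.72
eef_pos: [0.6319, 0.0808, 0.0749]
ee_rot: [-0.103, 0.094, -0.698, 0.702]
force: [0.1, 0.8, -2.1]
gripper_width: 0.0548
```

```bash
python3 -c "
from h import *
goto([.6315,.083,.037])
for i in range(2): arm.capture('top'); goto([.6315,.083,.037])"
```

```text
t 4.72 tcp [0.6319 0.0808 0.0749] dp [ 0.2 37.9 -2.5] F [ 0.12  0.81 -2.15] w 0.0548
 tool x [-0.961 -0.276 -0.011] y [ 0.013 -0.004 -1.   ] z [ 0.276 -0.961  0.007]
t 4.78 tcp [0.632  0.0808 0.0748] dp [ 0.3 37.8 -2.6] F [ 0.07  0.29 -2.44] w 0.0549
 tool x [-0.961 -0.276 -0.011] y [ 0.013 -0.004 -1.   ] z [ 0.276 -0.961  0.007]
t 4.83 tcp [0.6319 0.0808 0.0746] dp [ 0.2 37.6 -2.5] F [-0.01 -0.63 -2.69] w 0.0548
 tool x [-0.961 -0.276 -0.011] y [ 0.012 -0.004 -1.   ] z [ 0.276 -0.961  0.007]
```

Tin A pulls about 2.3 N, which is 0.23 kg, so it's light. I'm setting it back down.

Call:
apply_moves([
  [0, 10, 0],
  [0, 15, 0],
  [0, 10, 0],
  [0, 0, 0],
  [0, 0, 0],
], hand=[40, 40, 40, 40, 40], roll=[0, 0, 0, 0, 0])

```text
time_s: 5.45
eef_pos: [0.6328, 0.0809, 0.0364]
ee_rot: [-0.103, 0.094, -0.698, 0.702]
force: [-1.7, -0.8, 9.3]
gripper_width: 0.0549
```

```bash
python3 -c "
from h import *
goto([.6315,.083,.038])"
```

```text
t 5.45 tcp [0.6328 0.0809 0.0364] dp [ 0.7 -1.6 -2.3] F [-1.74 -0.81  9.31] w 0.0549
 tool x [-0.961 -0.276 -0.011] y [ 0.013 -0.004 -1.   ] z [ 0.276 -0.961  0.007]
```

Touchdown. I open the jaws, rise to about 0.14, then head for B.

Call:
apply_moves([
  [0, 0, 0],
  [0, 0, 0],
  [0, 0, 0],
  [0, -30, 0],
  [0, -50, 0],
], hand=[95, 95, 95, 95, 95], roll=[0, 0, 0, 0, 0])

```text
time_s: 6.08
eef_pos: [0.6301, 0.0809, 0.1135]
ee_rot: [-0.1, 0.097, -0.699, 0.702]
force: [-0.1, -0.2, 0.7]
gripper_width: 0.0939
```

```bash
python3 -c "
from h import *
goto([.529,.2665,.13])"
```

```text
t 6.08 tcp [0.6301 0.0809 0.1135] dp [  45.9  -17.7 -206.1] F [-0.07 -0.24  0.65] w 0.0939
 tool x [-0.961 -0.276 -0.003] y [ 0.005 -0.004 -1.   ] z [ 0.276 -0.961  0.005]
```

Call:
apply_moves([
  [10, -10, -45],
  [10, 0, -50],
  [10, 0, -50],
  [10, 0, -40],
  [0, 0, -5],
], hand=[95, 95, 95, 95, 95], roll=[0, 0, 0, 0, 0])

```text
time_s: 6.7
eef_pos: [0.5387, 0.2566, 0.1264]
ee_rot: [-0.102, 0.093, -0.699, 0.702]
force: [0.3, -0.8, 0.6]
gripper_width: 0.095
```

```bash
python3 -c "
from h import *
goto([.529,.2665,.038])
c=arm.capture('wrist'); save(c,'w2'); print(proj(c,[.529,.2665,.06]))"
```

```text
t 6.7 tcp [0.5387 0.2566 0.1264] dp [  7.6  88.3 -12.7] F [ 0.27 -0.82  0.64] w 0.095
 tool x [-0.962 -0.273 -0.011] y [ 0.012 -0.003 -1.   ] z [ 0.273 -0.962  0.006]
[[298.51845613 275.25028121]]
```

View pics/w2.png

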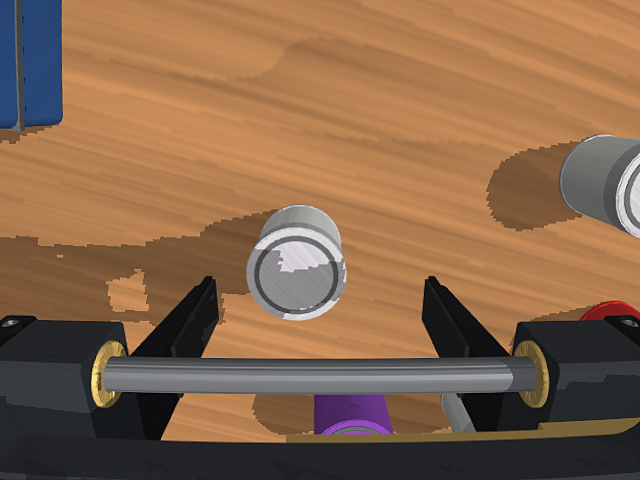

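Tin B's lid is at (296,273), and the prediction was (298,275), so I descend.

Call:
apply_moves([
  [8, 5, -12],
  [0, 20, 0],
  [0, 25, 0],
  [0, 10, 0],
  [0, 0, 0],
], hand=[95, 95, 95, 95, 95], roll=[0, 0, 0, 0, 0])

```text
time_s: 7.38
eef_pos: [0.5293, 0.2632, 0.0639]
ee_rot: [-0.1, 0.091, -0.699, 0.702]
force: [-0.6, -0.3, 1.0]
gripper_width: 0.0947
```

```bash
python3 -c "
from h import *
goto([.529,.2665,.038])"
```

```text
t 7.38 tcp [0.5293 0.2632 0.0639] dp [-0.3 25.9 -3.4] F [-0.56 -0.28  0.97] w 0.0947
 tool x [-0.963 -0.268 -0.011] y [ 0.013 -0.003 -1.   ] z [ 0.268 -0.963  0.007]
```

Call:
apply_moves([
  [0, 12, -3],
  [0, 12, 0],
  [0, 3, 0],
  [0, 0, 0],
  [0, 0, 0],
], hand=[95, 95, 95, 40, 40], roll=[0, 0, 0, 0, 0])

```text
time_s: 8.0
eef_pos: [0.5295, 0.2662, 0.0364]
ee_rot: [-0.101, 0.091, -0.699, 0.702]
force: [-0.1, -0.4, 0.0]
gripper_width: 0.0804
```

Call:
apply_moves([
  [0, 0, 0],
  [0, 0, 0],
  [0, -15, 0],
  [0, -15, 0],
  [0, 0, 0],
], hand=[40, 40, 40, 40, 40], roll=[0, 0, 0, 0, 0])

```text
time_s: 8.62
eef_pos: [0.5293, 0.2664, 0.0695]
ee_rot: [-0.101, 0.09, -0.699, 0.702]
force: [0.1, 0.5, -2.9]
gripper_width: 0.0565
```

Call:
apply_moves([
  [0, 0, 0],
  [0, 0, 0],
  [0, 0, 0],
  [0, 0, 0],
  [0, 0, 0],
], hand=[40, 40, 40, 40, 40], roll=[0, 0, 0, 0, 0])

```text
time_s: 9.25
eef_pos: [0.5288, 0.2662, 0.0687]
ee_rot: [-0.101, 0.091, -0.699, 0.702]
force: [-0.8, 0.5, -2.6]
gripper_width: 0.0563
```

B pulls about 2.7 N, so it's also light, and C must be the heavy tin (checked when I lift it). I'm putting B down.

Call:
apply_moves([
  [0, 10, 0],
  [0, 15, 0],
  [0, 7, 0],
  [0, 0, 0],
  [0, 0, 0],
], hand=[40, 40, 40, 40, 40], roll=[0, 0, 0, 0, 0])

```text
time_s: 9.88
eef_pos: [0.5306, 0.2663, 0.0366]
ee_rot: [-0.102, 0.089, -0.699, 0.702]
force: [-3.3, -1.9, 9.9]
gripper_width: 0.0562
```

```bash
python3 -c "
from h import *
goto([.529,.2665,.038])"
```

```text
t 9.88 tcp [0.5306 0.2663 0.0366] dp [ 1.5 -1.5 -0.6] F [-3.32 -1.91  9.94] w 0.0562
 tool x [-0.963 -0.268 -0.017] y [ 0.018 -0.001 -1.   ] z [ 0.268 -0.964  0.006]
```

Call:
apply_moves([
  [0, 0, 0],
  [0, 0, 0],
  [0, 0, 0],
  [0, -40, 0],
  [0, -50, 0],
], hand=[95, 95, 95, 95, 95], roll=[0, 0, 0, 0, 0])

```text
time_s: 10.5
eef_pos: [0.5275, 0.2658, 0.1233]
ee_rot: [-0.099, 0.092, -0.699, 0.703]
force: [-0.1, -0.6, 0.2]
gripper_width: 0.0942
```

```bash
python3 -c "
from h import *
goto([.4405,.0955,.14]); print(arm.get_state()['joint_pos'])"
```

```text
t 10.5 tcp [0.5275 0.2658 0.1233] dp [129.2 -16.8 140.9] F [-0.14 -0.61  0.16] w 0.0942
 tool x [-0.964 -0.267 -0.009] y [ 0.01  -0.005 -1.   ] z [ 0.267 -0.964  0.007]
[ 0.35821571  0.57474536  1.76240451 -0.0109256   0.79655692  1.66585723]
```

Call:
apply_moves([
  [25, -10, 30],
  [40, -10, 30],
  [40, 0, 20],
  [0, 0, 0],
  [0, 0, 0],
], hand=[95, 95, 95, 95, 95], roll=[0.17, 0.17, 0.17, 0.17, 0.17])

```text
time_s: 11.12
eef_pos: [0.431, 0.1775, 0.1461]
ee_rot: [-0.205, 0.217, 0.676, -0.674]
force: [-0.4, 0.5, 0.3]
gripper_width: 0.0953
```

```bash
python3 -c "
from h import *
goto([.4405,.0955,.14]); print(arm.get_state()['joint_pos'])"
```

```text
t 11.12 tcp [0.431  0.1775 0.1461] dp [-54.4   6.4  62.1] F [-0.42  0.49  0.29] w 0.0953
 tool x [-0.822  0.569 -0.016] y [ 0.017 -0.002 -1.   ] z [-0.569 -0.822 -0.008]
[ 0.25249096  0.39551805  2.04679649 -0.01056674  0.68319993  2.43663678]
```

Call:
apply_moves([
  [-25, 0, 30],
  [-25, 5, 25],
  [-5, 0, 5],
  [0, 0, 0],
  [0, 0, 0],
], hand=[95, 95, 95, 95, 95], roll=[0, 0, 0, 0, 0])

```text
time_s: 11.75
eef_pos: [0.4422, 0.0962, 0.1415]
ee_rot: [-0.205, 0.218, 0.676, -0.673]
force: [0.2, 0.1, -0.4]
gripper_width: 0.095
```

```bash
python3 -c "
from h import *
goto([.4405,.0955,.038]); print(arm.get_state()['joint_pos'])
c=arm.capture('wrist'); save(c,'w3'); print(proj(c,[.4405,.0955,.06]))"
```

```text
t 11.75 tcp [0.4422 0.0962 0.1415] dp [  2.7 103.5   2.5] F [ 0.23  0.13 -0.43] w 0.095
 tool x [-0.821  0.571 -0.016] y [ 0.018 -0.002 -1.   ] z [-0.571 -0.821 -0.009]
[ 0.06991449  0.38724207  2.08337333 -0.00545362  0.65302074  2.25285131]
[[323.25484065 257.26524297]]
```

View pics/w3.png

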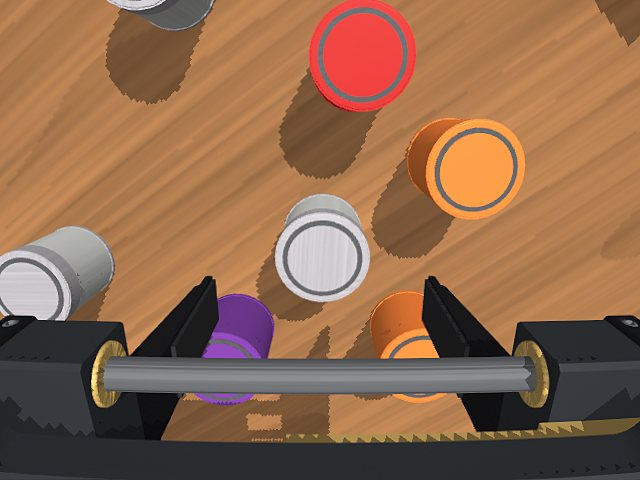

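Tin C's lid is at (322,258), and the prediction was (323,257). I'm checking finger clearances to the neighbours.

```bash
python3 -c "
from h import *
c=arm.capture('top')
p=ray(c,[[204.5,263],[264,305],[315,254],[305,207]],.06); print(p.round(3)[:,:2].tolist())
s,M=tool()
for q in p:
  d=M.T@(q-np.array([.4405,.0955,.06])); print('tool x,z mm',(d*1000).round()[[0,2]])
"
```

```text
[[0.414, 0.194], [0.34, 0.084], [0.434, -0.007], [0.52, 0.013]]
tool x,z mm [ 78. -65.]
tool x,z mm [76. 67.]
tool x,z mm [-53.  88.]
tool x,z mm [-113.   22.]
```

The smallest clearance is about 23 mm. Descending.

Call:
apply_moves([
  [2, 20, 2],
  [0, 30, 0],
  [0, 25, 0],
  [0, 5, 0],
  [0, 0, 0],
], hand=[95, 95, 95, 95, 95], roll=[0, 0, 0, 0, 0])

```text
time_s: 12.48
eef_pos: [0.4414, 0.0985, 0.0606]
ee_rot: [-0.203, 0.217, 0.677, -0.674]
force: [-0.6, -0.7, -0.2]
gripper_width: 0.0951
```

```bash
python3 -c "
from h import *
goto([.4405,.0955,.038])"
```

```text
t 12.47 tcp [0.4414 0.0985 0.0606] dp [-0.5 22.6  3.2] F [-0.62 -0.69 -0.19] w 0.0951
 tool x [-0.823  0.567 -0.018] y [ 0.021 -0.002 -1.   ] z [-0.567 -0.824 -0.011]
```

Call:
apply_moves([
  [0, 10, 3],
  [0, 12, 0],
  [0, 2, 0],
  [0, 0, 0],
  [0, 0, 0],
], hand=[95, 95, 95, 40, 40], roll=[0, 0, 0, 0, 0])

```text
time_s: 13.1
eef_pos: [0.4409, 0.096, 0.0366]
ee_rot: [-0.202, 0.218, 0.677, -0.673]
force: [0.1, 0.6, -0.4]
gripper_width: 0.0797
```

Call:
apply_moves([
  [0, 0, 0],
  [0, 0, 0],
  [0, 0, 0],
  [0, -10, 0],
  [0, -10, 0],
], hand=[40, 40, 40, 40, 40], roll=[0, 0, 0, 0, 0])

```text
time_s: 13.72
eef_pos: [0.4397, 0.096, 0.0571]
ee_rot: [-0.202, 0.217, 0.677, -0.673]
force: [-0.5, 0.5, -7.0]
gripper_width: 0.0566
```

Call:
apply_moves([
  [0, -15, 0],
  [0, 0, 0],
  [0, 0, 0],
  [0, 0, 0],
  [0, 0, 0],
], hand=[40, 40, 40, 40, 40], roll=[0, 0, 0, 0, 0])

```text
time_s: 14.35
eef_pos: [0.4388, 0.096, 0.0731]
ee_rot: [-0.203, 0.217, 0.677, -0.674]
force: [-0.5, 1.0, -8.0]
gripper_width: 0.0562
```

```bash
python3 -c "
from h import *
goto([.576,-.291,.16]);print(arm.get_state()['joint_pos'])
c=arm.capture('wrist'); save(c,'w4')"
```

```text
t 14.35 tcp [0.4388 0.096  0.0731] dp [-334.   -83.3  240.1] F [-0.48  0.97 -8.04] w 0.0562
 tool x [-0.824  0.567 -0.018] y [ 0.021 -0.002 -1.   ] z [-0.567 -0.824 -0.011]
[ 0.0698347   0.51381183  2.14990112 -0.00709446  0.45685729  2.24966788]
```

View pics/w4.png

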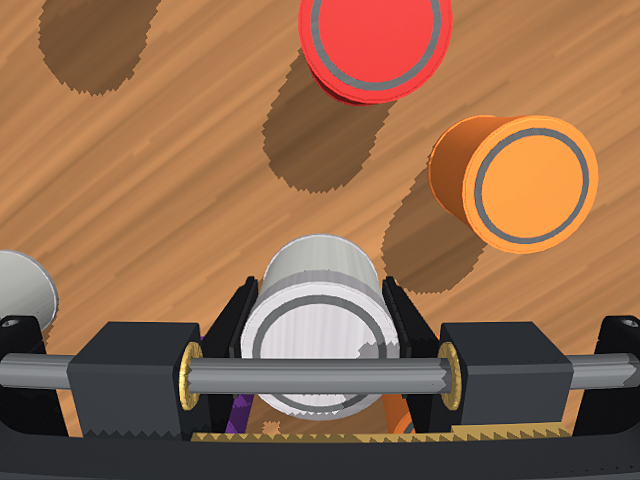

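C weighs about 7.5 N, so it's the heavy tin. I lift it high and carry it to the crate.

Call:
apply_moves([
  [0, -25, 0],
  [0, -35, 0],
  [0, -35, 0],
  [-30, -5, 20],
  [-40, 0, 30],
], hand=[40, 40, 40, 40, 40], roll=[0, 0, 0, 0, 0])

```text
time_s: 15.02
eef_pos: [0.465, 0.0156, 0.1756]
ee_rot: [-0.202, 0.214, 0.677, -0.675]
force: [-0.0, -0.0, -7.5]
gripper_width: 0.0563
```

Call:
apply_moves([
  [-45, 0, 35],
  [-45, 0, 35],
  [-45, 0, 35],
  [-40, 0, 30],
  [-20, 0, 15],
], hand=[40, 40, 40, 40, 40], roll=[0, 0, 0, 0, 0])

```text
time_s: 15.65
eef_pos: [0.5425, -0.2271, 0.1754]
ee_rot: [-0.204, 0.214, 0.677, -0.674]
force: [-0.2, 1.1, -7.5]
gripper_width: 0.0562
```

```bash
python3 -c "
from h import *
goto([.576,-.291,.16]);print(arm.get_state()['joint_pos'])"
```

```text
t 15.65 tcp [ 0.5425 -0.2271  0.1754] dp [-63.5  15.9  34. ] F [-0.19  1.14 -7.46] w 0.0562
 tool x [-0.826  0.564 -0.012] y [ 0.015 -0.001 -1.   ] z [-0.564 -0.826 -0.008]
[-0.51161628  0.50222674  1.72781206  0.00855056  0.89849384  1.65273126]
```

Call:
apply_moves([
  [-30, 5, 15],
  [-25, 15, 15],
  [-5, 20, 0],
  [0, 15, 0],
  [0, 0, 0],
], hand=[40, 40, 40, 40, 40], roll=[0, 0, 0, 0, 0])

```text
time_s: 16.27
eef_pos: [0.5748, -0.288, 0.115]
ee_rot: [-0.207, 0.212, 0.677, -0.673]
force: [-1.1, 0.9, -7.3]
gripper_width: 0.0567
```

```bash
python3 -c "
from h import *
goto([.576,-.291,.046])
c=arm.capture('wrist'); save(c,'w5')"
```

```text
t 16.27 tcp [ 0.5748 -0.288   0.115 ] dp [-2.3 69.   2.3] F [-1.13  0.88 -7.28] w 0.0567
 tool x [-0.825  0.566 -0.006] y [ 0.009  0.003 -1.   ] z [-0.566 -0.825 -0.008]
```

View pics/w5.png

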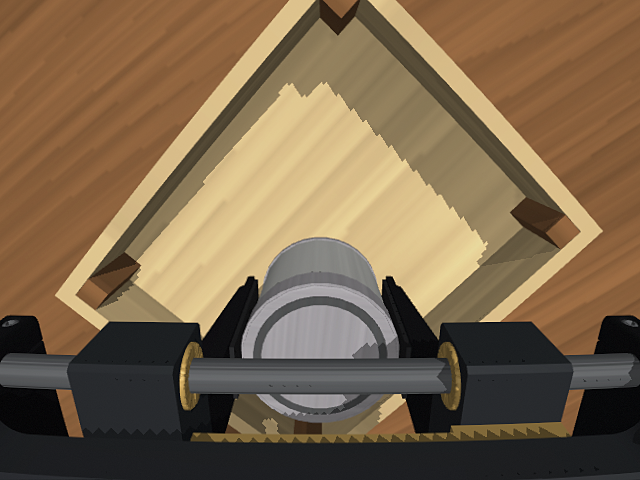

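The tin is held at crate centre, with the rim and corner blocks well clear. I lower it, slowing near the floor.

Call:
apply_moves([
  [0, 15, 0],
  [0, 20, 0],
  [0, 15, 0],
  [0, 8, 0],
  [0, 0, 0],
], hand=[40, 40, 40, 40, 40], roll=[0, 0, 0, 0, 0])

```text
time_s: 16.95
eef_pos: [0.5763, -0.2869, 0.0565]
ee_rot: [-0.205, 0.213, 0.677, -0.674]
force: [0.1, 0.8, -7.0]
gripper_width: 0.056
```

```bash
python3 -c "
from h import *
goto([.576,-.291,.046])"
```

```text
t 16.95 tcp [ 0.5763 -0.2869  0.0565] dp [-1.9 10.5  3.7] F [ 0.09  0.82 -7.02] w 0.056
 tool x [-0.826  0.564 -0.01 ] y [ 0.012  0.001 -1.   ] z [-0.564 -0.826 -0.008]
```

Call:
apply_moves([
  [0, 4, 0],
  [0, 4, 0],
  [0, 3, 0],
  [0, 1, 0],
  [0, 0, 0],
], hand=[40, 40, 40, 40, 40], roll=[0, 0, 0, 0, 0])

```text
time_s: 17.58
eef_pos: [0.5772, -0.2873, 0.0472]
ee_rot: [-0.203, 0.214, 0.677, -0.674]
force: [0.5, 0.3, -7.5]
gripper_width: 0.0561
```

```bash
python3 -c "
from h import *
goto([.576,-.291,.046])"
```

```text
t 17.57 tcp [ 0.5772 -0.2873  0.0472] dp [-1.1  1.2  3.8] F [ 0.48  0.32 -7.46] w 0.0561
 tool x [-0.826  0.564 -0.013] y [ 0.015 -0.001 -1.   ] z [-0.564 -0.826 -0.008]
```

Call:
apply_moves([
  [0, 2, 0],
  [0, 2, 0],
  [0, 0, 0],
  [0, 0, 0],
  [0, 0, 0],
], hand=[40, 40, 40, 40, 40], roll=[0, 0, 0, 0, 0])

```text
time_s: 18.2
eef_pos: [0.5774, -0.2872, 0.0468]
ee_rot: [-0.203, 0.214, 0.677, -0.674]
force: [-2.0, 2.2, -1.5]
gripper_width: 0.056
```

Touching down at about 0.046. One more nudge, then release and rise.

Call:
apply_moves([
  [0, 2, 0],
  [0, 0, 0],
  [0, 0, 0],
  [0, 0, 0],
  [0, 0, 0],
], hand=[40, 40, 95, 95, 95], roll=[0, 0, 0, 0, 0])

```text
time_s: 18.82
eef_pos: [0.5785, -0.2878, 0.0471]
ee_rot: [-0.202, 0.216, 0.676, -0.675]
force: [-0.2, 0.3, -0.3]
gripper_width: 0.0807
```

Call:
apply_moves([
  [0, 0, 0],
  [0, -20, 0],
  [0, -40, 0],
  [0, -40, 0],
  [0, -30, 0],
], hand=[95, 95, 95, 95, 95], roll=[0, 0, 0, 0, 0])

```text
time_s: 19.45
eef_pos: [0.5754, -0.2871, 0.1828]
ee_rot: [-0.202, 0.215, 0.677, -0.675]
force: [-0.4, 0.0, -0.9]
gripper_width: 0.095
```

```bash
python3 -c "
from h import *
goto([.6315,.083,.16]);print(arm.get_state()['joint_pos'])
c=arm.capture('wrist'); save(c,'w6'); print(proj(c,[.577,-.288,.069]))
c=arm.capture('top'); save(c,'t6',(370,60,570,260),3)"
```

```text
t 19.45 tcp [ 0.5754 -0.2871  0.1828] dp [ 162.7   22.8 -337.1] F [-0.37  0.05 -0.85] w 0.095
 tool x [-0.826  0.564 -0.016] y [ 0.018 -0.003 -1.   ] z [-0.564 -0.826 -0.008]
[-0.56835458  0.56454132  1.58171335  0.00902261  0.97870498  1.59643884]
[[320.65635038 237.08444961]]
```

View pics/w6.png

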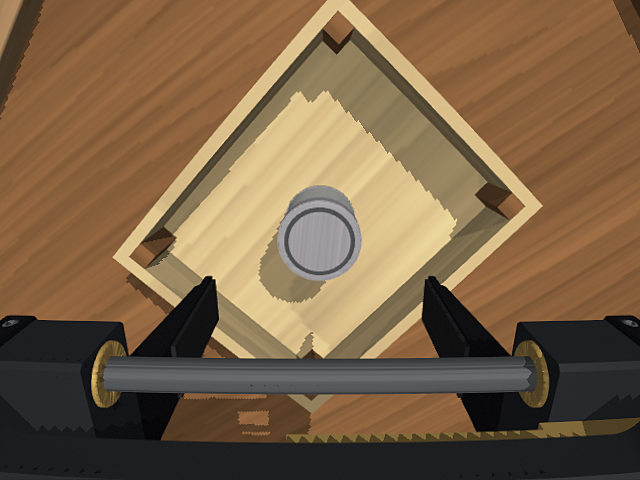

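The heavy tin's lid is at (320,239), and the prediction was (321,237). It stands upright at crate centre, (0.577, -0.288). Now I fetch tin A.

Call:
apply_moves([
  [25, 0, -50],
  [30, 0, -60],
  [30, 0, -60],
  [30, 0, -60],
  [25, 5, -50],
], hand=[95, 95, 95, 95, 95], roll=[0, 0, 0, 0, 0])

```text
time_s: 20.18
eef_pos: [0.6176, 0.0128, 0.1815]
ee_rot: [-0.202, 0.22, 0.675, -0.674]
force: [0.2, 0.0, -0.8]
gripper_width: 0.0949
```

```bash
python3 -c "
from h import *
goto([.632,.082,.14]);"
```

```text
t 20.18 tcp [0.6176 0.0128 0.1815] dp [ 28.7  41.4 -64.7] F [ 0.2   0.03 -0.79] w 0.0949
 tool x [-0.822  0.57  -0.025] y [ 0.026 -0.007 -1.   ] z [-0.57  -0.822 -0.009]
```

Call:
apply_moves([
  [10, 10, -25],
  [10, 15, -20],
  [3, 15, 0],
  [0, 0, 0],
  [0, 0, 0],
], hand=[95, 95, 95, 95, 95], roll=[0, 0, 0, 0, 0])

```text
time_s: 20.8
eef_pos: [0.6246, 0.0674, 0.1411]
ee_rot: [-0.2, 0.219, 0.676, -0.675]
force: [-0.0, 0.3, 0.0]
gripper_width: 0.0945
```

```bash
python3 -c "
from h import *
goto([.632,.082,.037])
c=arm.capture('wrist'); save(c,'w7'); print(proj(c,[.632,.082,.06]))"
```

```text
t 20.8 tcp [0.6246 0.0674 0.1411] dp [  4.8 104.2 -15.3] F [-0.01  0.25  0.01] w 0.0945
 tool x [-0.824  0.566 -0.025] y [ 0.026 -0.007 -1.   ] z [-0.566 -0.825 -0.009]
[[293.52572072 260.35159685]]
```

View pics/w7.png

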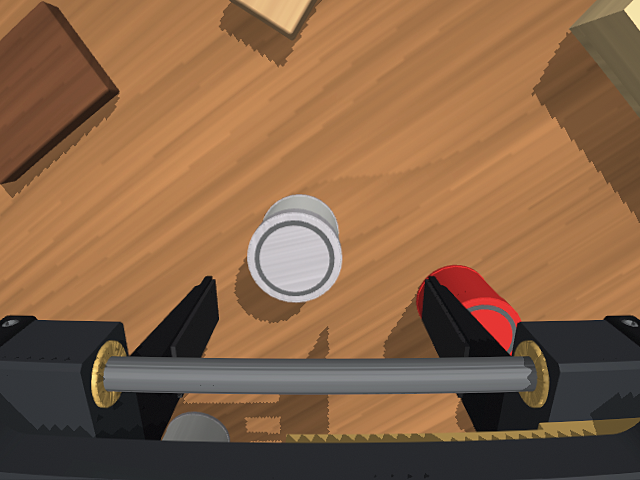

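Tin A's lid is at (295,257), and the prediction was (294,260). Red stays clear of the jaws. Descending.

Call:
apply_moves([
  [3, 15, -13],
  [0, 25, 0],
  [0, 25, 0],
  [0, 10, 0],
  [0, 0, 0],
], hand=[95, 95, 95, 95, 95], roll=[0, 0, 0, 0, 0])

```text
time_s: 21.48
eef_pos: [0.6332, 0.08, 0.0632]
ee_rot: [-0.2, 0.22, 0.676, -0.674]
force: [0.5, -0.0, -0.7]
gripper_width: 0.095
```

```bash
python3 -c "
from h import *
goto([.632,.082,.037])"
```

```text
t 21.48 tcp [0.6332 0.08   0.0632] dp [ 2.9 26.2 -0.7] F [ 0.53 -0.01 -0.67] w 0.095
 tool x [-0.823  0.568 -0.027] y [ 0.028 -0.007 -1.   ] z [-0.568 -0.823 -0.01 ]
```

Call:
apply_moves([
  [3, 12, 0],
  [0, 12, 0],
  [0, 3, 0],
  [0, 0, 0],
  [0, 0, 0],
], hand=[95, 95, 95, 40, 40], roll=[0, 0, 0, 0, 0])

```text
time_s: 22.1
eef_pos: [0.6322, 0.0817, 0.036]
ee_rot: [-0.199, 0.221, 0.676, -0.674]
force: [1.2, 0.2, 0.9]
gripper_width: 0.0804
```

Call:
apply_moves([
  [0, 0, 0],
  [0, 0, 0],
  [0, 0, 0],
  [0, 0, 0],
  [0, 0, 0],
], hand=[40, 40, 40, 40, 40], roll=[0, 0, 0, 0, 0])

```text
time_s: 22.72
eef_pos: [0.6325, 0.0817, 0.0366]
ee_rot: [-0.199, 0.222, 0.676, -0.674]
force: [-0.4, 0.8, 0.3]
gripper_width: 0.0564
```

```bash
python3 -c "
from h import *
goto([.632,.082,.037])
c=arm.capture('wrist'); save(c,'w8'); print(proj(c,[.632,.082,.06]))"
```

```text
t 22.73 tcp [0.6325 0.0817 0.0366] dp [ 0.6 -0.4 -0. ] F [-0.38  0.79  0.29] w 0.0564
 tool x [-0.823  0.568 -0.03 ] y [ 0.032 -0.007 -0.999] z [-0.568 -0.823 -0.013]
[[318.70942126 355.36188676]]
```

View pics/w8.png

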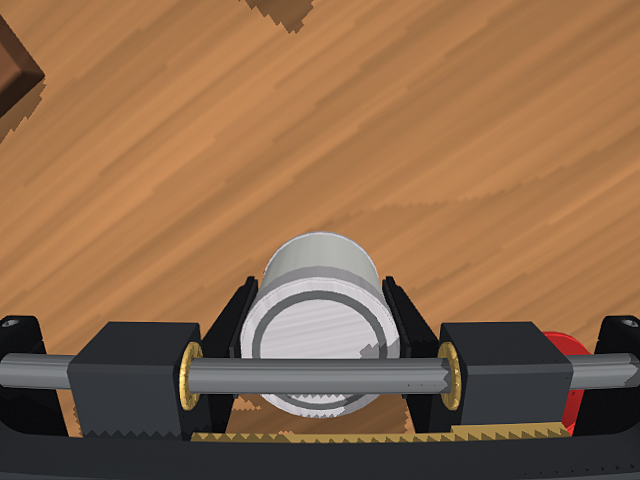

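A is gripped centrally, with its lid at (319,349). Lift and carry to above the heavy tin.

Call:
apply_moves([
  [0, -20, 0],
  [0, -40, 0],
  [0, -40, 0],
  [-10, -30, 20],
  [-20, -10, 40],
], hand=[40, 40, 40, 40, 40], roll=[0, 0, 0, 0, 0])

```text
time_s: 23.4
eef_pos: [0.6179, 0.0173, 0.185]
ee_rot: [-0.198, 0.22, 0.677, -0.674]
force: [-0.4, -0.1, -2.1]
gripper_width: 0.0564
```

```bash
python3 -c "
from h import *
goto([.578,-.288,.17])"
```

```text
t 23.4 tcp [0.6179 0.0173 0.185 ] dp [-139.    15.7  274.7] F [-0.39 -0.06 -2.11] w 0.0564
 tool x [-0.825  0.565 -0.03 ] y [ 0.032 -0.007 -0.999] z [-0.564 -0.825 -0.012]
```

Call:
apply_moves([
  [-22, 0, 45],
  [-25, 0, 50],
  [-25, 0, 50],
  [-22, 0, 45],
  [-15, 0, 25],
], hand=[40, 40, 40, 40, 40], roll=[0, 0, 0, 0, 0])

```text
time_s: 24.02
eef_pos: [0.5845, -0.2291, 0.1944]
ee_rot: [-0.194, 0.223, 0.677, -0.674]
force: [0.9, 1.2, -2.9]
gripper_width: 0.0566
```

```bash
python3 -c "
from h import *
goto([.578,-.288,.17])"
```

```text
t 24.02 tcp [ 0.5845 -0.2291  0.1944] dp [-26.9  24.7  52.7] F [ 0.88  1.16 -2.89] w 0.0566
 tool x [-0.825  0.564 -0.037] y [ 0.039 -0.009 -0.999] z [-0.564 -0.826 -0.015]
```

Call:
apply_moves([
  [-12, 5, 20],
  [-10, 10, 18],
  [-3, 8, 5],
  [0, 0, 0],
  [0, 0, 0],
], hand=[40, 40, 40, 40, 40], roll=[0, 0, 0, 0, 0])

```text
time_s: 24.65
eef_pos: [0.5808, -0.2814, 0.1737]
ee_rot: [-0.195, 0.224, 0.676, -0.674]
force: [0.2, 0.5, -2.7]
gripper_width: 0.0561
```

```bash
python3 -c "
from h import *
goto([.578,-.288,.1056])
c=arm.capture('top'); save(c,'t9',(370,60,570,260),3)
c=arm.capture('wrist'); save(c,'w9')"
```

```text
t 24.65 tcp [ 0.5808 -0.2814  0.1737] dp [ 1.2 68.   8.1] F [ 0.2   0.45 -2.73] w 0.0561
 tool x [-0.824  0.565 -0.039] y [ 0.041 -0.009 -0.999] z [-0.565 -0.825 -0.015]
```

View pics/w9.png

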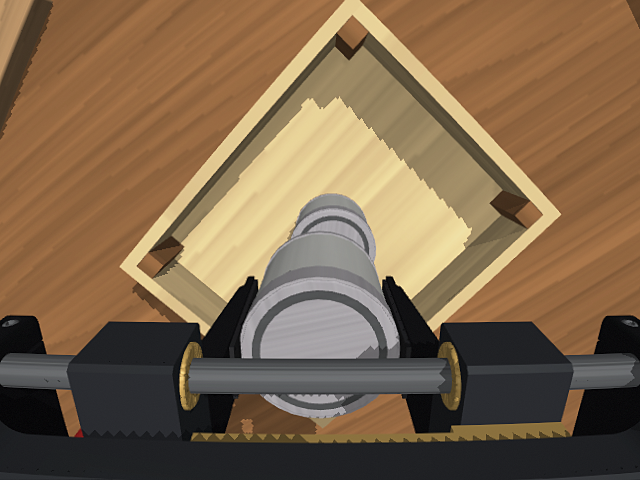

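The lower tin is visible slightly to the right, matching the computed 8 mm offset in z. I correct and lower to just above contact.

Call:
apply_moves([
  [1, 10, 7],
  [0, 20, 0],
  [0, 15, 0],
  [0, 5, 0],
  [0, 0, 0],
], hand=[40, 40, 40, 40, 40], roll=[0, 0, 0, 0, 0])

```text
time_s: 25.38
eef_pos: [0.5778, -0.2868, 0.1213]
ee_rot: [-0.194, 0.223, 0.677, -0.674]
force: [0.1, 0.3, -1.6]
gripper_width: 0.0565
```

```bash
python3 -c "
from h import *
goto([.578,-.288,.1056])"
```

```text
t 25.38 tcp [ 0.5778 -0.2868  0.1213] dp [-0.3 15.7  1.1] F [ 0.08  0.31 -1.57] w 0.0565
 tool x [-0.825  0.564 -0.039] y [ 0.041 -0.009 -0.999] z [-0.564 -0.826 -0.015]
```

Call:
apply_moves([
  [0, 4, 1],
  [0, 4, 0],
  [0, 2, 0],
  [0, 0, 0],
  [0, 0, 0],
], hand=[40, 40, 40, 40, 40], roll=[0, 0, 0, 0, 0])

```text
time_s: 26.0
eef_pos: [0.5781, -0.288, 0.1119]
ee_rot: [-0.193, 0.224, 0.676, -0.675]
force: [0.5, -0.5, -2.9]
gripper_width: 0.0563
```

```bash
python3 -c "
from h import *
goto([.578,-.288,.1056])
c=arm.capture('scene'); save(c,'s9',(80,60,280,260),3)"
```

```text
t 26.0 tcp [ 0.5781 -0.288   0.1119] dp [0.4 6.3 0.1] F [ 0.54 -0.53 -2.86] w 0.0563
 tool x [-0.825  0.564 -0.041] y [ 0.043 -0.011 -0.999] z [-0.563 -0.826 -0.015]
```

View pics/s9.png

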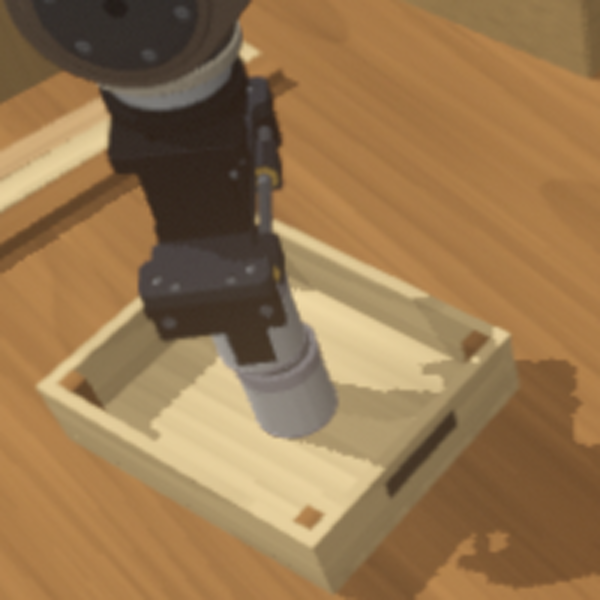

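The upper tin sits right above the lower one, with the seam at crop (275,370). I lower it to contact.

Call:
apply_moves([
  [0, 3, 0],
  [0, 2, 0],
  [0, 2, 0],
  [0, 0, 0],
  [0, 0, 0],
], hand=[40, 40, 40, 40, 40], roll=[0, 0, 0, 0, 0])

```text
time_s: 26.68
eef_pos: [0.5788, -0.2884, 0.1059]
ee_rot: [-0.192, 0.225, 0.676, -0.675]
force: [-0.7, 0.7, -0.9]
gripper_width: 0.0568
```

```bash
python3 -c "
from h import *
goto([.578,-.288,.1056])"
```

```text
t 26.68 tcp [ 0.5788 -0.2884  0.1059] dp [0.9 0.2 0.2] F [-0.71  0.68 -0.86] w 0.0568
 tool x [-0.825  0.563 -0.043] y [ 0.044 -0.012 -0.999] z [-0.563 -0.826 -0.015]
```

Contact is starting, with the load dropping to -0.9 N at z = 0.106. A small nudge, then release gently.

Call:
apply_moves([
  [0, 1, 0],
  [0, 0, 0],
  [0, 0, 0],
  [0, 0, 0],
  [0, 0, 0],
], hand=[40, 40, 40, 40, 40], roll=[0, 0, 0, 0, 0])

```text
time_s: 27.3
eef_pos: [0.579, -0.2885, 0.1058]
ee_rot: [-0.192, 0.225, 0.676, -0.675]
force: [-1.4, 0.9, 1.4]
gripper_width: 0.0567
```

Call:
apply_moves([
  [0, 0, 0],
  [0, 0, 0],
  [0, 0, 0],
  [0, 0, 0],
  [0, 0, 0],
], hand=[65, 75, 95, 95, 95], roll=[0, 0, 0, 0, 0])

```text
time_s: 27.92
eef_pos: [0.5794, -0.2887, 0.1055]
ee_rot: [-0.192, 0.225, 0.676, -0.675]
force: [0.5, -0.1, -0.3]
gripper_width: 0.0942
```

Call:
apply_moves([
  [0, 0, 0],
  [0, -20, 0],
  [0, -40, 0],
  [0, -40, 0],
  [0, -30, 0],
], hand=[95, 95, 95, 95, 95], roll=[0, 0, 0, 0, 0])

```text
time_s: 28.55
eef_pos: [0.5726, -0.2866, 0.2363]
ee_rot: [-0.194, 0.223, 0.677, -0.674]
force: [-0.0, -0.6, 0.0]
gripper_width: 0.0949
```

```bash
python3 -c "
from h import *
goto([.578,-.288,.1056])
c=arm.capture('wrist'); save(c,'w10'); print(proj(c,[[.578,-.288,.129],[.5785,-.2878,.069]]))
c=arm.capture('scene'); save(c,'s10',(80,60,480,400),2)"
```

```text
t 28.55 tcp [ 0.5726 -0.2866  0.2363] dp [-1.000e-01  1.308e+02  1.000e-01] F [-0.03 -0.64  0.03] w 0.0949
 tool x [-0.825  0.564 -0.039] y [ 0.041 -0.01  -0.999] z [-0.563 -0.826 -0.015]
[[319.01275972 238.49973104]
 [319.66059262 217.71033295]]
```

View pics/w10.png

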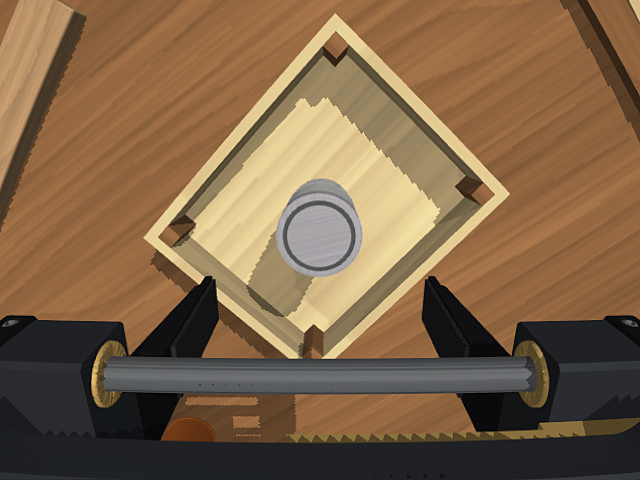

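View pics/s10.png

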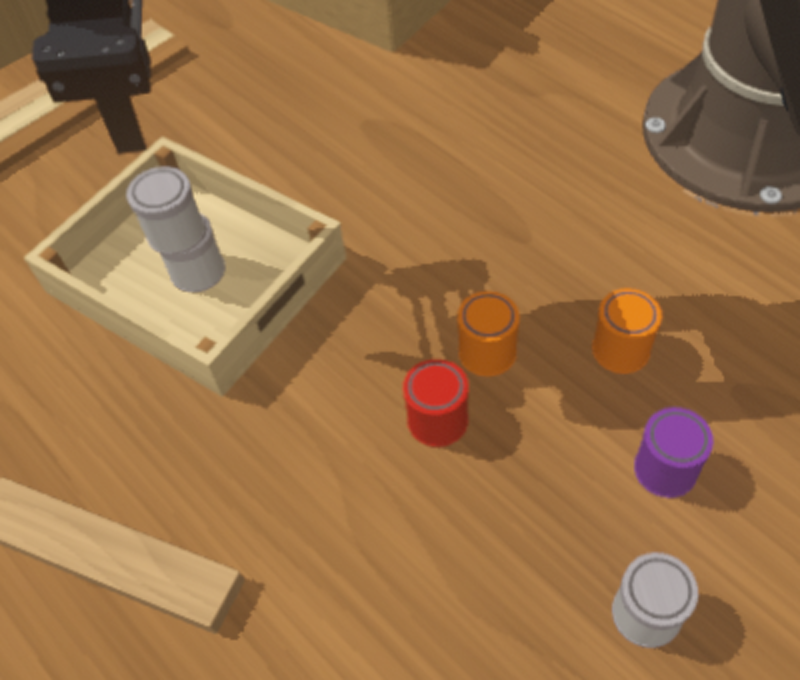

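The stack stands, but the scene view hints at a sideways offset between upper and lower tins. I'm measuring it.

```bash
python3 -c "
from h import *
c=arm.capture('scene')
f=c['frame'][:,:,::-1].copy(); f=f[120:220,120:220]; f=cv2.resize(f,None,fx=6,fy=6,interpolation=cv2.INTER_CUBIC)
def ring(x,y,z,col):
  a=np.linspace(0,2*np.pi,60); p=proj(c,np.c_[x+.028*np.cos(a),y+.028*np.sin(a),0*a+z]); 
  cv2.polylines(f,[np.int32((p-120)*6+3)],True,col,1)
for z,col in((.009,(0,0,255)),(.069,(0,255,0)),(.129,(255,0,0))): ring(.578,-.288,z,col)
cv2.imwrite('pics/s11.png',f)
c=arm.capture('top'); save(c,'t11',(400,100,550,250),4)
"
```

```text
(no output)
```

View pics/s11.png

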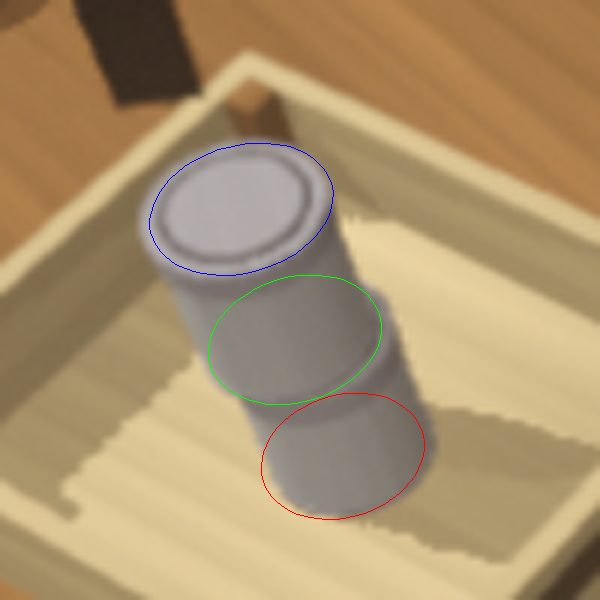

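View pics/t11.png

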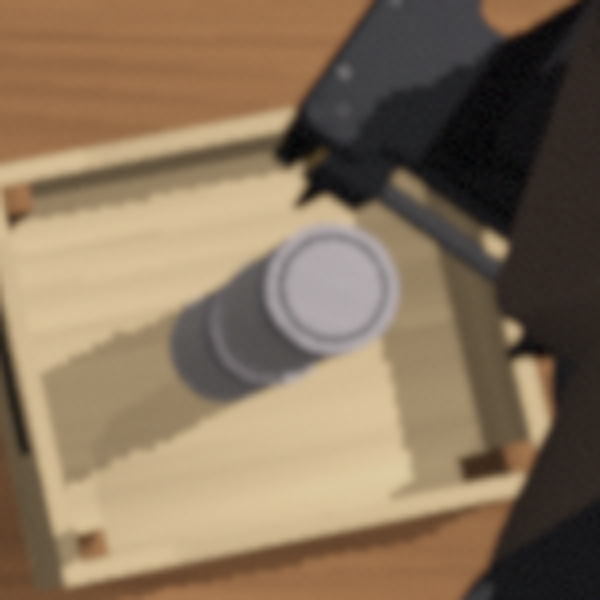

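```bash
python3 -c "
from h import *
c=arm.capture('top')
f=c['frame'][:,:,::-1].copy()[100:250,400:550]; f=cv2.resize(f,None,fx=4,fy=4,interpolation=cv2.INTER_CUBIC)
print(ray(c,[[483,172]],.129),ray(c,[[468.5,180.75]],.069))
def ring(x,y,z,col):
  a=np.linspace(0,2*np.pi,60); p=proj(c,np.c_[x+.028*np.cos(a),y+.028*np.sin(a),0*a+z]); 
  cv2.polylines(f,[np.int32((p-[400,100])*4+2)],True,col,1)
for z,col in((.009,(0,0,255)),(.069,(0,255,0)),(.129,(255,0,0))): ring(.578,-.288,z,col)
cv2.imwrite('pics/t12.png',f); print(arm.get_state()['time_s'])
"
```

```text
[[ 0.57952492 -0.29046924  0.129     ]] [[ 0.57547612 -0.28843505  0.069     ]]
28.8
```

View pics/t12.png

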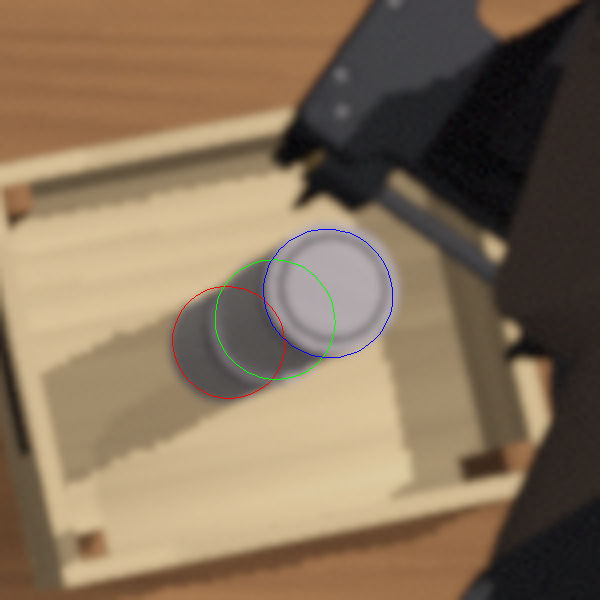

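Both views put the upper tin about 4 to 5 mm off the lower tin's axis (limit 15 mm). It is upright and released. Tin B stands on the bench at scene crop (655,600), and the look-alikes are untouched. Handing in.

```bash
python3 -c "
from h import *
goto([.578,-.288,.1056]); print(arm.sign_off())"
```

```text
t 28.8 tcp [ 0.5723 -0.2864  0.2337] dp [ -0.9 128.2   0. ] F [ 0.46  0.14 -0.28] w 0.0949
 tool x [-0.825  0.564 -0.037] y [ 0.039 -0.008 -0.999] z [-0.563 -0.826 -0.015]
the job is handed in; nothing more can be done
None
```

The job is handed in at 28.8 s of the 72 s allowed. The tin full of screws stands on the crate floor with a light tin on its lid, and the other light tin stands upright on the bench.

- **Hefting:** two tins pulled about 2.3 N and 2.7 N when lifted, and the third about 7.5 N, so the third is the heavy one. I named them A, B and C from the images, and C is the heavy one. These names may not match tin_a, tin_b and tin_c in the task.
- **Placing:** I stood C at the crate's centre and let go. I then stacked A on it, and B went back to its place on the bench.
- **Last checks:** the final pictures show the stack upright and released, B upright on the bench, and the gripper clear and reading about zero force. The coloured look-alikes are untouched.
- **Disagreement:** the gripper's position put the two stacked tins within about 1 mm of each other. The scene and top cameras both show an offset of about 4–5 mm, still inside the 15 mm limit, so I left it.

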